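Refit the scale filter in the push-button kettle

TASK

The kettle's scale filter has been rinsed and stands on the worktop. Pop the kettle's lid open with the thumb button on its handle, slide the filter upright into its holder, which hangs on a rail behind the spout, and push it down fully home, then press the lid shut until its catch snaps and holds it. Work gently with hands off at the end: the kettle stays standing on its base, and the mug, salt cellar and dish brush stay where they are.

Things in the scene. Friction and masses are not known exactly. Their poses are not given: they have to be found in the camera images.
- kettle: Cream jug kettle, 163x229x222 mm, 0.95 kg, loose on its round power base. Origin under its foot, about 21 mm above the worktop; +z up, +y to the spout, -y to the grey handle; sizes below: this frame. Mouth 110 mm wide round y=30, rim 205 mm up. It slides if pushed sideways over 5 N. It and its parts are thin: over 25 N from the robot, or 40 N between filter and holder, cracks them.
- button_top (a point): Centre of the top of the thumb button, a grey rounded rectangle 20 x 22 mm on top of the handle beside the lid's hinge, 7.5 mm proud of its bezel, at y=-55, z=230 mm in the kettle frame. It goes straight down 6.5 mm against a spring and frees the lid after 3 to 4 mm, at 5 to 9 N; the lid then jumps up by itself within a second, clear of the button. Axes as the kettle's.
- thumb_button (a joint): Travel of the thumb button in m: 0 up, 0.0065 fully pressed; springs back.
- kettle_lid (a joint): Lid angle, rad: 0 to 0.015 shut and caught, about 1.25 open. A spring opens it unless the catch holds. Below 0.3 a tongue under the hinge rides over the catch (the button dips); in the last 0.02 the lid squeezes a rubber seal that stiffens fast. It must reach 0 or just below to catch: some 5 to 10 N pushed down at lid_front, more nearer the hinge; 25 N comes about 2 mm further down.
- lid_hinge (a point): Point on the lid's hinge axis (along the kettle's x), at y = -25, z = 210 mm in the kettle frame.
- lid_front (a point): Point on the lid's upper face near the spout, 95 mm from the hinge axis; moves with the lid. The lid is a disc 117 mm across, its far edge 112 mm from the hinge; its upper face lies 7 to 10 mm above the plane through the hinge when shut, so it faces the handle when open. Axes: the kettle's when shut; +z is the upper face's normal.
- filter_center (a point): Middle of the scale filter: upright block-shaped plastic frame with metal mesh windows, 38 x 16 x 60 mm (its x, y, z), 35 g, plain flat top, same both ways round, standing on its 38 x 16 foot. In the holder a leaf spring drags on it with 2 to 5 N: it stays where let go and must be pushed down. Home, its top is 199 mm up in the kettle, 6 mm below the rim; higher, the lid cannot shut.
- mug: Bystander: off-white mug, 83 x 117 x 94 mm, on the worktop. Origin at its underside.
- salt_cellar: Bystander: round wooden salt cellar, 91 mm across, 66 mm high. Origin at its underside.
- dish_brush: Bystander: dish brush lying on the worktop, 48 x 210 x 42 mm.
- holder_mid (a point): Filter's middle when home, if the holder hangs mid-rail: 66 mm from the kettle's origin to the spout, 169 mm up. The holder (grey channels, 1 mm play all round, mouth flared 1.5 mm, top 196 mm up, ledge 139) hangs on a cross rail and sits up to 7 mm to either side of this point along the kettle's x: not measured, feel for it. The filter's width goes along that x; 7 N sideways shifts it.
Mind the look-alikes: they are no part of the job. Of the things like the part that bears filter_center, leave any that is orange or purple; of the rest the smaller one is meant.

How it is judged:
By the outcome, as a careful person would: the job done as asked, in the order asked, and still so for the second after the job is handed in, with the robot touching nothing.
It also fails if it takes over 72 s, if anything falls off the work surface, if the arm or the gripper's body presses on something with over 40 N, if the wrist force passes 120 N, or if a joint passes its speed limit or range.

ROBOT

A 7-joint arm with a two-finger parallel gripper is mounted at the origin on a cart in front of the work surface, level with it; the furniture and walls round the work are solid. World frame = base frame: x ahead of the robot, y to its left, z up, the work surface at z = 0. Lengths are in m, angles in rad, forces in N, time in s.
With the tool pointing down it reaches from about 0.4 to 0.85 m from the base axis. Payload 6.9 kg.
Tool frame: the origin (TCP) lies midway between the tips of the shut fingers; the grasp point (between the pads) lies behind it (ctrl.pinch_z is the z of the grasp point in the tool frame, in m); z points along the fingers, y is the line along which they close (so a half turn about z gives the same grasp; the last joint's range is limited). The gripper opens to 85 mm and grips with 20 to 120 N. Pads are 22 mm wide; open, the fingers measure 114 mm over their backs; the gripper's body (76 mm by 85 mm) begins 54 mm behind the grasp point. The pads swing forward as they close: fully open they stand 13 mm farther back than shut.
Start: joints at [-1.155, 0.507, -0.238, 1.5, 0.126, 1.149, -0.155], TCP at [0.191, 0.595, 0.231] pointing down, gripper open.
Joint ranges: [-3.08, 3.08], [-0.24, 2.05], [-1.43, 1.35], [0, 2.5], [-1.52, 4.66], [0.17, 1.96], [-2.89, 2.89]. Speed limits (rad/s): [2.39, 2.39, 3.14, 3.14, 3.14, 3.14, 3.14].

INTERFACE

Orientations are given as a unit quaternion [w, x, y, z].
In Python, from station import ctrl, get_state, vision, ticket, models gives the robot as it stands. Calls block until the motion is done:
- ctrl.movep(position, orientation): joint-space move of the TCP to a pose.
- ctrl.movel(position, frame=None, max_speed=0.15): straight line of the TCP; frame=None keeps the orientation; max_speed is the mean speed in m/s.
- ctrl.set_joints(angles): joint-space move.
- ctrl.ungrasp() and ctrl.close_gripper(force=None): open the fingers fully, or close them until they stop; force is the grip in N (None keeps the last).
- ctrl.pause(seconds).
- ctrl.ik(position, orientation): joint angles nearest the present ones, or None.
- get_state(): the state.
- vision.grab_frame(name): name is "side" or "top"; returns (picture, depth): 400x640x3 uint8, blue, green, red; 400x640 float32, m along the optical axis (not along the pixel's ray), 0 where there is no reading.
- vision.camera_info(name): a dict with "mtx" (3x3 intrinsics, pixels), "R" (3x3) and "t" (3): a world point X has camera coordinates R X + t. Camera axes: x right, y down, z forward; pixel columns grow to the right and rows downward; lengths in m; the calibration is good to about 2 mm. A picture is of the moment at which its call begins. camera_info takes no time and is no camera call.
A pose or a line that the arm cannot do raises ctrl.Unreachable and nothing moves.
- ticket.close_job(): hands the job in; it is judged then, once.
Trained networks look in the newest picture that a camera, given by its name, has taken for a name from the list of things; names that differ only in an ending like _2 or _b are one class to them, and where a whole thing is asked for, a point or a joint stands for the part that bears it (a point fixed in the world has none). Each returns a list of dicts, best first, with "p" (0 to 1); they miss things now and then, are a little off and sometimes report something else, mostly with a low value. They report only what shows in the picture. A call takes as long as a camera call. They do not tell look-alikes from the thing itself.
- models.recognise(camera, target): "point" ([column, row] in pixels, amid what is visible of it).
- models.masks_of(camera, target): "mask" (400x640 bool, what is visible of it) and "point" ([column, row] in pixels, amid what is visible of it).
The state is a dict: "time": time; "qpos": joint angles; "qd": joint speeds; "tau": joint torques, N m; "tcp_pos": TCP position; "eef_rot": TCP orientation; "contact_force": force on the tool from outside, world axes, zero at the start; "wrist_torque": the same for the moment, N m; "width": finger opening in m; "gripper_force": force on a finger pad.
Only numpy, scipy, OpenCV 4.12 (cv2) and the standard library are available. Lean on these libraries where they do the work, as an engineer would, in place of code of your own. Each camera call takes 0.05 s, during which the arm holds its last target. There are 200 camera calls.

## Working session

There is one attempt and no reset: what is moved stays moved. The work goes in short steps, each a Python script; the robot and the scene stay as the last script left them, time stands still between calls to the robot, and variables do not carry over. Pictures are saved under pics/ and viewed, at most 10 in all, crops included, and the job is handed in when it is done.

```bash
ls; mkdir -p pics; cat > h.py <<'E'
import numpy as np, cv2
from station import ctrl, get_state, vision, ticket, models
def world(cam, depth, mask):
    c=vision.camera_info(cam); v,u=np.nonzero(mask&(depth>0)); z=depth[v,u]
    K=np.array(c["mtx"]); P=np.stack([(u-K[0,2])/K[0,0]*z,(v-K[1,2])/K[1,1]*z,z],1)
    return (P-np.array(c["t"]))@np.array(c["R"])
E
python3 - <<'E'
from h import *
for cam in("side","top"):
    im,d=vision.grab_frame(cam); cv2.imwrite(f"pics/{cam}0.png",im); np.save(f"/tmp/{cam}0.npy",d)
    c=vision.camera_info(cam); print(cam,np.round(-np.array(c["R"]).T@np.array(c["t"]),3))
    for n in("kettle","button_top","filter_center","mug","salt_cellar","dish_brush","lid_front"):
        for r in models.masks_of(cam,n)[:4]:
            W=world(cam,d,r["mask"])
            print(n,round(r["p"],2),np.round(r["point"]),r["mask"].sum(),np.round(np.percentile(W,[2,50,98],axis=0),3).tolist() if len(W) else None)
print(get_state()["eef_rot"],get_state()["time"],ctrl.pinch_z)
E
```

```text
pics
side [0.405 0.838 0.557]
kettle 0.55 [285. 220.] 6853 [[0.459, -0.045, 0.029], [0.522, 0.075, 0.147], [0.597, 0.097, 0.239]]
filter_center 0.97 [328. 326.] 670 [[0.402, 0.251, -0.001], [0.42, 0.27, 0.035], [0.439, 0.281, 0.059]]
filter_center 0.83 [375. 331.] 732 [[0.322, 0.262, -0.002], [0.341, 0.282, 0.033], [0.36, 0.293, 0.059]]
filter_center 0.7 [271. 349.] 885 [[0.509, 0.255, -0.002], [0.518, 0.347, 0.053], [0.531, 0.351, 0.077]]
filter_center 0.66 [288. 309.] 1167 [[0.48, 0.231, 0.001], [0.503, 0.249, 0.052], [0.53, 0.258, 0.083]]
mug 0.89 [367. 203.] 1139 [[0.297, -0.246, 0.003], [0.336, -0.171, 0.063], [0.375, -0.142, 0.091]]
salt_cellar 0.94 [349. 284.] 1737 [[0.35, 0.1, 0.003], [0.391, 0.16, 0.053], [0.433, 0.177, 0.057]]
salt_cellar 0.52 [292. 154.] 58 [[0.506, -0.822, -0.004], [0.517, -0.059, 0.247], [0.62, -0.052, 0.25]]
dish_brush 0.81 [415. 362.] 1274 [[0.262, 0.189, 0.001], [0.287, 0.351, 0.034], [0.303, 0.374, 0.039]]
dish_brush 0.64 [350. 281.] 1759 [[0.35, 0.094, 0.002], [0.391, 0.159, 0.053], [0.434, 0.177, 0.057]]
lid_front 0.67 [278. 174.] 971 [[0.482, -0.0
[... 573 characters left out ...]
32, 0.253, 0.087]]
filter_center 0.54 [230. 178.] 190 [[0.51, 0.3, -0.001], [0.518, 0.319, 0.074], [0.541, 0.346, 0.081]]
mug 0.58 [398. 240.] 743 [[0.299, -0.245, 0.002], [0.338, -0.212, 0.02], [0.375, -0.147, 0.094]]
salt_cellar 0.7 [290. 221.] 677 [[0.352, 0.088, 0.018], [0.393, 0.129, 0.056], [0.434, 0.173, 0.062]]
salt_cellar 0.15 [229. 249.] 351 [[0.263, 0.186, 0.018], [0.288, 0.325, 0.036], [0.3, 0.367, 0.044]]
dish_brush 0.82 [230. 251.] 342 [[0.262, 0.182, 0.018], [0.288, 0.326, 0.036], [0.3, 0.368, 0.044]]
lid_front 0.9 [328. 166.] 1392 [[0.482, -0.031, 0.23], [0.533, 0.018, 0.237], [0.585, 0.069, 0.243]]
[-1.62878047e-05  1.54299734e-01  9.88024084e-01 -1.96322620e-05] 0.8 -0.0187
```

```bash
python3 - <<'E'
import cv2,numpy as np
s=cv2.imread("pics/side0.png");t=cv2.imread("pics/top0.png")
a=cv2.resize(s[130:390,190:450],(600,600),interpolation=2); 
cv2.imwrite("pics/side_c.png",a)
b=cv2.resize(t[130:280,200:420],(792,540),interpolation=2)
cv2.imwrite("pics/top_c.png",b)
E
```

```text
(no output)
```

View pics/side_c.png

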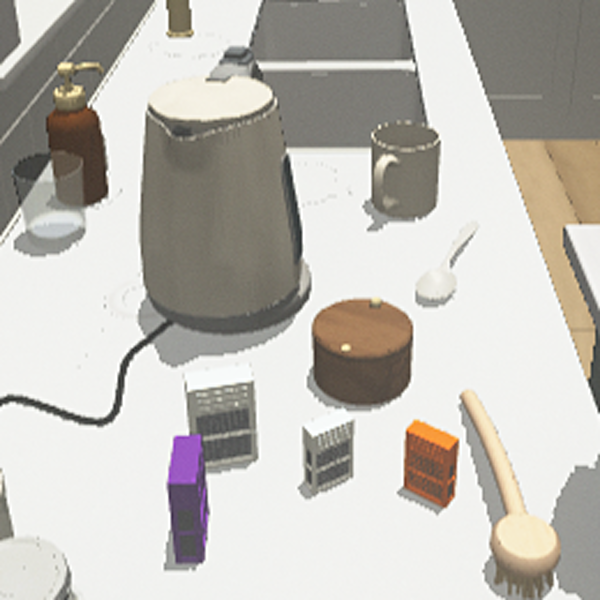

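View pics/top_c.png

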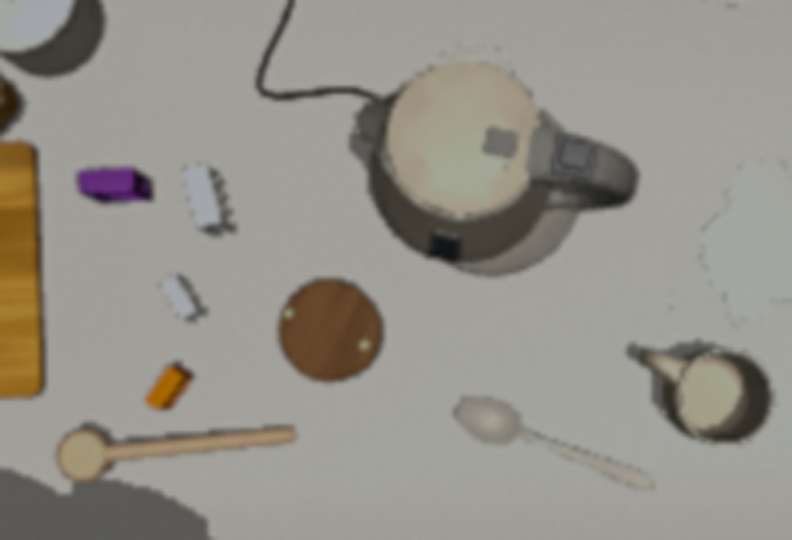

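Filter candidates in the side image: purple (271,349) and orange (375,331) are excluded. Of the two white ones, (288,309) is larger (~85 mm tall) and (328,326) is smaller (~60 mm tall). The small one at (328,326), world ≈ (0.42, 0.26), is meant, and the enlarged crop confirms it. The kettle's spout points towards +y, and the handle and button are at about (0.516,-0.065).

```bash
python3 - <<'E'
from h import *
# lid circle/ button from both cams, filter
d={c:np.load(f"/tmp/{c}0.npy") for c in("side","top")}
full=np.ones((400,640),bool)
for cam in d:
    im=cv2.imread(f"pics/{cam}0.png"); g=im.mean(2)
    W=world(cam,d[cam],full); v,u=np.nonzero(full&(d[cam]>0)); G=g[v,u]
    near=np.hypot(W[:,0]-.53,W[:,1]-.015)<.075
    L=W[near&(W[:,2]>.226)&(W[:,2]<.246)&(G>130)]
    c,r=cv2.minEnclosingCircle(L[:,:2].astype(np.float32)); print(cam,"lid",np.round(c,4),round(r,4),len(L),L[:,2].max(), np.round((np.percentile(L,1,axis=0)+np.percentile(L,99,axis=0))/2,4))
    Hn=W[(W[:,2]>.243)&(np.hypot(W[:,0]-.516,W[:,1]+.065)<.03)]; print("hi",len(Hn),np.round(Hn.mean(0),4),np.round(Hn.min(0),3),np.round(Hn.max(0),3))
    Hd=W[(W[:,2]>.2)&(W[:,1]<-.045)&(np.hypot(W[:,0]-.516,W[:,1]+.08)<.06)]; 
    for y in np.arange(-.11,-.04,.012):
        s=Hd[abs(Hd[:,1]-y)<.006]
        if len(s): print(" handle y",round(y,3),np.round([s[:,0].min(),s[:,0].max(),s[:,0].mean()],4),len(s))
    F=W[(W[:,2]>.008)&(np.hypot(W[:,0]-.42,W[:,1]-.262)<.033)]
    T=F[F[:,2]>.056]
    print("F",cv2.minAreaRect(F[:,:2].astype(np.float32)*1000),"top",cv2.minAreaRect(T[:,:2].astype(np.float32)*1000),len(T))
E
```

```text
side lid [0.5282 0.0088] 0.068 913 0.24161618953062852 [0.5321 0.0105 0.2353]
hi 43 [ 0.5164 -0.0603  0.2473] [ 0.506 -0.074  0.244] [ 0.528 -0.051  0.25 ]
 handle y -0.098 [0.495  0.4951 0.4951] 3
 handle y -0.086 [0.4947 0.5008 0.4973] 12
 handle y -0.074 [0.4973 0.5221 0.5049] 20
 handle y -0.062 [0.4988 0.535  0.5133] 52
 handle y -0.05 [0.4999 0.5389 0.5163] 62
F ((419.64678955078125, 264.6927185058594), (40.05146789550781, 19.49988555908203), 35.25736999511719) top ((419.8919677734375, 265.3343200683594), (37.89497375488281, 17.74983024597168), 35.74690628051758) 144
top lid [0.5349 0.0207] 0.0619 1300 0.24514859620572488 [0.5345 0.0179 0.2359]
hi 78 [ 0.517  -0.0651  0.2483] [ 0.503 -0.078  0.243] [ 0.53  -0.052  0.254]
 handle y -0.11 [0.4953 0.5216 0.5092] 24
 handle y -0.098 [0.4952 0.5258 0.5095] 48
 handle y -0.086 [0.4969 0.5303 0.5121] 52
 handle y -0.074 [0.4995 0.5349 0.5139] 56
 handle y -0.062 [0.5002 0.5373 0.5166] 63
 handle y -0.05 [0.5013 0.5406 0.5195] 58
F ((420.5113830566406, 263.6420593261719), (38.447776794433594, 16.648271560668945), 33.20805740356445) top ((420.5160217285156, 263.84442138671875), (38.219566345214844, 16.411396026611328), 33.685638427734375) 62
```

```bash
cat >> h.py <<'E'
from scipy.spatial.transform import Rotation as Rot
YAW=np.radians(-11.9); O=np.array([.528,-.010,.021])
def k2w(p):
    c,s=np.cos(YAW),np.sin(YAW); return O+np.array([c*p[0]-s*p[1],s*p[0]+c*p[1],p[2]])
def quat(a, pos=None, tilt=0):
    """tool down, closing axis at world angle a (or a+pi); the one with smaller joint-7"""
    best=None
    for b in(a,a+np.pi):
        y=np.array([np.cos(b),np.sin(b),0]); z=np.array([0,0,-1.]); R=np.stack([np.cross(y,z),y,z],1)
        x,yy,zz,w=Rot.from_matrix(R).as_quat(); q=[w,x,yy,zz]
        j=ctrl.ik(list(pos),q) if pos is not None else [0]*7
        if j is not None and (best is None or np.abs(j-np.array(get_state()["qpos"])).max()<best[0]): best=(np.abs(j-np.array(get_state()["qpos"])).max(),q)
    return best[1]
def F(): return np.array(get_state()["contact_force"])
def probe(start, end, lim, step=.001, axis=2, speed=.05):
    """step along a line until the force along -direction exceeds lim; returns (reached end?, force)"""
    start,end=np.array(start),np.array(end); L=np.linalg.norm(end-start); n=(end-start)/L
    f0=F()
    for i in range(1,int(np.ceil(L/step))+1):
        p=start+n*min(i*step,L); ctrl.movel(list(p),max_speed=speed)
        f=F()-f0
        if -f@n>lim: return False,p,f
    return True,p,f
E
python3 - <<'E'
from h import *
ctrl.close_gripper(force=30)
b=k2w([0,-58,230]*np.array(.001)); print(b)
up=b+[0,0,.03]
q=quat(YAW,up)
ctrl.movep([.36,.30,.38],q); ctrl.movep(list(up),q); print(get_state()["time"],F(),get_state()["qpos"])
ctrl.movel(list(b+[0,0,.004]),max_speed=.08)
t=get_state()["time"]
f0=F()
for i in range(1,14):
    p=b+[0,0,.004-.001*i]; ctrl.movel(list(p),max_speed=.03); f=F()-f0
    print(i,round(p[2],4),np.round(f,1), round(get_state()["tcp_pos"][2],4))
    if f[2]>12: break
    if i>4 and f[2]>4.5 and False: break
    im,d=vision.grab_frame("top")
    if i==1: d0=d
    ch=((abs(d-d0)>.02)&(d>0)&(d0>0))[150:200,300:345].sum()
    if ch>150: print("lid moved",ch);break
ctrl.pause(.4)
ctrl.movel(list(b+[0,0,.05]),max_speed=.1)
print(get_state()["time"],t,F())
for cam in("side","top"):
    im,d=vision.grab_frame(cam); cv2.imwrite(f"pics/{cam}1.png",im); np.save(f"/tmp/{cam}1.npy",d)
E
```

```text
[ 0.51604016 -0.06675352  0.251     ]
4.475 [-0.6354089  -0.24980273 -0.59484555] [-0.28205542  0.33314357  0.50834197  1.69464451 -0.175315    1.15926261
  0.06794233]
1 0.254 [-0.7  0.1 -0.7] 0.2544
2 0.253 [-0.1 -1.2 -0.3] 0.253
3 0.252 [ 0.3  0.5 -1.2] 0.2519
4 0.251 [ 0.3  0.3 -0.4] 0.251
5 0.25 [-0.1 -0.9  0.4] 0.25
6 0.249 [ 0.4  0.4 -0.9] 0.2489
7 0.248 [-0.3 -0.7  2.7] 0.2478
8 0.247 [-2.8  0.9  4.1] 0.2472
lid moved 1164
8.4417 4.95 [-0.2957177  -0.43231195 -1.28645393]
```

```bash
python3 - <<'E'
import cv2,numpy as np
s=cv2.imread("pics/side1.png");t=cv2.imread("pics/top1.png")
a=cv2.resize(s[110:270,220:340],(390,520),interpolation=2); b=cv2.resize(t[135:215,295:355],(390,520),interpolation=cv2.INTER_CUBIC)
cv2.imwrite("pics/c1.png",np.hstack([a,b]))
E
```

```text
(no output)
```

View pics/c1.png

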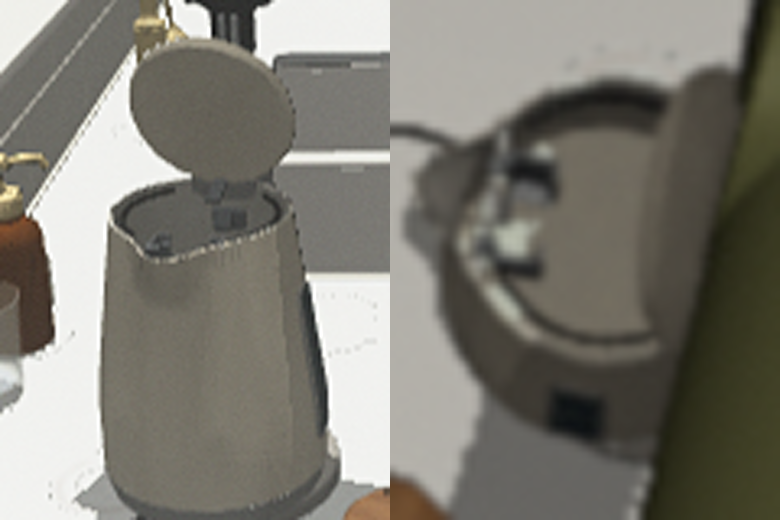

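The lid stands open, and the holder shows in the top image as two grey channels, with crop rows ~150–275 centred near pixel (316,168). I'll compare that with the predicted position.

```bash
python3 - <<'E'
from h import *
c=vision.camera_info("top");K=np.array(c["mtx"])
def pr(p):
    X=np.array(c["R"])@k2w(np.array(p)*.001)+np.array(c["t"]); uv=K@X; return uv[:2]/uv[2]
for x in(-26,-19,-7,0,7,19,26): q=pr([x,66,196]); print(x,np.round(q,1),"crop",np.round([(q[0]-295)*6.5+390,(q[1]-135)*6.5]))
for p in([0,85,205],[55,30,205],[-55,30,205]): q=pr(p); print(p,"crop",np.round([(q[0]-295)*6.5+390,(q[1]-135)*6.5]))
d=np.load("/tmp/top1.npy")
W=world("top",d,np.ones_like(d,bool))
Y=np.array([-np.sin(YAW),np.cos(YAW)]);X=np.array([np.cos(YAW),np.sin(YAW)])
kx=(W[:,:2]-O[:2])@X*1000; ky=(W[:,:2]-O[:2])@Y*1000; kz=(W[:,2]-.021)*1000
for lo,hi in((185,200),(200,212)):
    m=(kz>lo)&(kz<hi)&(abs(kx)<40)&(ky>45)&(ky<82)
    print(lo,sorted([(int(a),int(b),int(e)) for a,b,e in zip(kx[m],ky[m],kz[m])]))
E
```

```text
-26 [312.6 174.6] crop [504. 257.]
-19 [313.2 172.1] crop [508. 241.]
-7 [314.1 167.9] crop [514. 214.]
0 [314.6 165.4] crop [518. 198.]
7 [315.2 163. ] crop [521. 182.]
19 [316.1 158.8] crop [527. 154.]
26 [316.6 156.3] crop [530. 138.]
[0, 85, 205] crop [473. 185.]
[55, 30, 205] crop [628.  85.]
[-55, 30, 205] crop [573. 339.]
185 [(-39, 76, 188), (-38, 62, 198), (-37, 79, 185), (-35, 79, 194), (-25, 56, 198), (-25, 70, 195), (-24, 65, 196), (-24, 67, 196), (-23, 54, 187), (-23, 59, 196), (-23, 62, 198), (-22, 74, 194), (-22, 77, 185), (-22, 80, 185), (-21, 51, 195), (-20, 74, 198), (-20, 80, 185), (-18, 52, 195), (-18, 74, 198), (-15, 53, 196), (12, 53, 194), (12, 73, 188), (12, 76, 185), (13, 76, 192), (14, 74, 189), (15, 54, 193), (16, 76, 195), (17, 54, 197), (17, 57, 193), (17, 60, 189), (17, 74, 190), (18, 63, 185), (18, 71, 189), (18, 74, 198), (19, 60, 197), (19, 63, 193), (19, 66, 190), (19, 69, 187), (19, 71, 197), (20, 58, 194), (21, 66, 193), (21, 69, 192), (30, 80, 192), (32, 77, 197), (34, 66, 199), (35, 75, 199), (39, 59, 197)]
200 [(-38, 72, 206), (-38, 75, 201), (-36, 65, 202), (-36, 76, 204), (-35, 62, 201), (-33, 65, 202), (-33, 77, 201), (-33, 79, 201), (-31, 80, 204), (30, 79, 203), (31, 65, 201), (31, 68, 200), (33, 77, 209), (34, 63, 203), (37, 64, 201), (37, 72, 206), (38, 61, 200)]
```

```bash
python3 - <<'E'
from h import *
p=np.array(get_state()["tcp_pos"])
ctrl.movel([p[0],p[1],.43],max_speed=.25)
fc=np.array([.420,.264]); a=np.radians(34.5)
q1=quat(a+np.pi/2,[*fc,.12])
ctrl.ungrasp()
ctrl.movep([.42,.2,.36],q1); ctrl.movel([*fc,.10],max_speed=.3); ctrl.movel([*fc,.03],max_speed=.12)
ctrl.close_gripper(force=20); print("w",get_state()["width"],F(),get_state()["time"])
ctrl.ungrasp(); ctrl.movel([*fc,.10],max_speed=.2)
q2=quat(a,[*fc,.10]); ctrl.movep([*fc,.10],q2); ctrl.movel([*fc,.033],max_speed=.12)
ctrl.close_gripper(force=30); s=get_state(); print("w",s["width"],F(),s["time"],s["qpos"],s["tcp_pos"])
ctrl.movel([*fc,.10],max_speed=.2)
h=k2w(np.array([-2,66,0])*.001); h[2]=.31
q3=quat(YAW,[*fc,.31]); 
ctrl.movep([.44,.24,.31],q3); ctrl.movel(list(h),max_speed=.25)
s=get_state();print(s["time"],s["width"],F(),s["tcp_pos"],s["qpos"])
for cam in("side","top"):
    im,d=vision.grab_frame(cam); cv2.imwrite(f"pics/{cam}2.png",im); np.save(f"/tmp/{cam}2.npy",d)
s=cv2.imread("pics/side2.png"); cv2.imwrite("pics/c2.png",cv2.resize(s[60:260,190:390],(600,600),interpolation=cv2.INTER_CUBIC))
E
```

```text
w 0.015686149336945888 [-0.8502378  -0.03405597  3.25201909] 13.6417
w 0.0372536231919475 [-0.62297753  0.11548597  5.0966613 ] 17.1167 [-1.06551686  0.69435255  0.71963783  2.07776683 -0.76759742  0.65346105
 -2.35860817] [0.42015675 0.26422298 0.03347085]
20.1917 0.03737766595689942 [ 0.20073689  0.23800574 -0.44120865] [0.5391515  0.05654677 0.30964084] [-0.44511309  0.3412086   0.42868322  1.58762843 -0.14821905  1.24589604
 -0.196807  ]
```

View pics/c2.png

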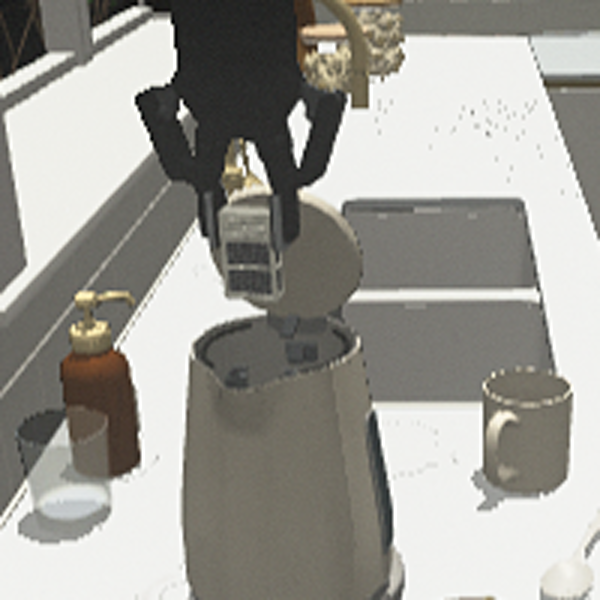

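The grasp is good: the filter hangs upright at crop (250,250), square to the kettle. Next I'll feel for the holder mouth.

```bash
python3 - <<'E'
from h import *
def at(x,y,z): w=k2w(np.array([x,y,0])*.001); w[2]=z; return w
ctrl.movel(list(at(-2,66,.254)),max_speed=.15)
for x,y in((-2,66),(-4,66),(0,66),(-6,66),(2,66),(-3,68),(-3,64),(4,66)):
    if get_state()["time"]>32: break
    ctrl.movel(list(at(x,y,.254)),max_speed=.06)
    ok,p,f=probe(at(x,y,.254),at(x,y,.242),4.5,step=.0015)
    c,s=np.cos(YAW),np.sin(YAW)
    print(x,y,ok,round(p[2]-.0335-.021,4),"fk",np.round([c*f[0]+s*f[1],-s*f[0]+c*f[1],f[2]],1),round(get_state()["time"],1))
    if ok: break
    ctrl.movel(list(at(x,y,.254)),max_speed=.06)
E
```

```text
-2 66 True 0.1875 fk [ 2.1 -2.7 -1.4] 23.3
```

```bash
python3 - <<'E'
from h import *
def at(x,y,z): w=k2w(np.array([x,y,0])*.001); w[2]=z; return w
c,s=np.cos(YAW),np.sin(YAW)
z=.242; f=F(); print("hold",np.round([c*f[0]+s*f[1],-s*f[0]+c*f[1],f[2]],1))
while z>.2285:
    z-=.002; ctrl.movel(list(at(-2,66,z)),max_speed=.05); f=F()
    print(round(z,4),np.round([c*f[0]+s*f[1],-s*f[0]+c*f[1],f[2]],1))
    if f[2]>12 or np.hypot(f[0],f[1])>9: print("stop"); break
ctrl.pause(.2); f=F(); print("hold",np.round([c*f[0]+s*f[1],-s*f[0]+c*f[1],f[2]],1), get_state()["tcp_pos"], get_state()["time"])
E
```

```text
hold [ 1.9 -3.2 -1.4]
0.24 [ 1.3 -2.7 -1.3]
0.238 [ 1.1 -2.  -1.6]
0.236 [ 1.2 -3.3 -1.9]
0.234 [ 1.1 -2.5 -1.4]
0.232 [ 0.3 -2.2 -0.5]
0.23 [ 1.  -2.1  0.7]
0.228 [ 0.7 -2.4  1.6]
hold [ 1. -3. -0.] [0.53963903 0.0549375  0.22796618] 25.2667
```

```bash
python3 - <<'E'
from h import *
def at(x,y,z): w=k2w(np.array([x,y,0])*.001); w[2]=z; return w
ctrl.ungrasp(); ctrl.movel(list(at(-2,66,.275)),max_speed=.15)
ctrl.close_gripper(force=30); ctrl.movel(list(at(-2,66,.258)),max_speed=.1)
ctrl.pause(.15); f0=F(); z=.258; L=[]
while z>.2165:
    z-=.002 if z>.2245 else .0007
    ctrl.movel(list(at(-2,66,z)),max_speed=.05); f=F()-f0; L.append((round(z,4),*np.round(f,1)))
    if f[2]>12: break
print(*L[:2],*L[2:-12:3],*L[-12:],sep="\n"); print(get_state()["tcp_pos"],get_state()["time"])
ctrl.movel(list(at(-2,66,z+.012)),max_speed=.1)
ctrl.movel(list(at(-2,72,.31)),max_speed=.25)
ctrl.movel([.46,.20,.36],max_speed=.3)
for cam in("side","top"):
    im,d=vision.grab_frame(cam); cv2.imwrite(f"pics/{cam}3.png",im); np.save(f"/tmp/{cam}3.npy",d)
s=cv2.imread("pics/side3.png");t=cv2.imread("pics/top3.png")
a=cv2.resize(s[110:270,220:340],(390,520),interpolation=2); b=cv2.resize(t[135:215,295:355],(390,520),interpolation=cv2.INTER_CUBIC)
cv2.imwrite("pics/c3.png",np.hstack([a,b]))
d=np.load("/tmp/top3.npy"); W=world("top",d,np.ones_like(d,bool)); K=(W-O)@Rot.from_euler("z",YAW).as_matrix()*1000
m=(abs(K[:,0]+2)<14)&(abs(K[:,1]-65)<6)&(K[:,2]>150); print("top z",np.round(np.percentile(K[m,2],[10,50,90]),1),m.sum(), get_state()["time"])
E
```

```text
(0.256, np.float64(0.6), np.float64(-0.8), np.float64(0.5))
(0.254, np.float64(0.9), np.float64(-0.5), np.float64(0.8))
(0.252, np.float64(1.3), np.float64(-1.3), np.float64(0.6))
(0.246, np.float64(1.4), np.float64(-1.2), np.float64(0.9))
(0.24, np.float64(0.6), np.float64(-1.7), np.float64(0.9))
(0.234, np.float64(0.8), np.float64(-1.2), np.float64(0.2))
(0.232, np.float64(2.2), np.float64(-1.4), np.float64(0.2))
(0.23, np.float64(0.3), np.float64(-0.6), np.float64(0.3))
(0.228, np.float64(1.7), np.float64(-0.6), np.float64(0.7))
(0.226, np.float64(0.4), np.float64(-0.9), np.float64(0.6))
(0.224, np.float64(1.5), np.float64(-0.6), np.float64(0.2))
(0.2233, np.float64(1.4), np.float64(-0.7), np.float64(2.2))
(0.2226, np.float64(1.2), np.float64(-1.7), np.float64(3.5))
(0.2219, np.float64(1.1), np.float64(-0.4), np.float64(4.1))
(0.2212, np.float64(1.0), np.float64(0.2), np.float64(3.5))
(0.2205, np.float64(0.6), np.float64(0.4), np.float64(3.8))
(0.2198, np.float64(-1.0), np.float64(-0.1), np.float64(8.4))
(0.2191, np.float64(-1.9), np.float64(0.5), np.float64(13.3))
[0.53991473 0.05511154 0.22032266] 33.5
top z [195.7 197.9 200.7] 42 35.0417
```

View pics/c3.png

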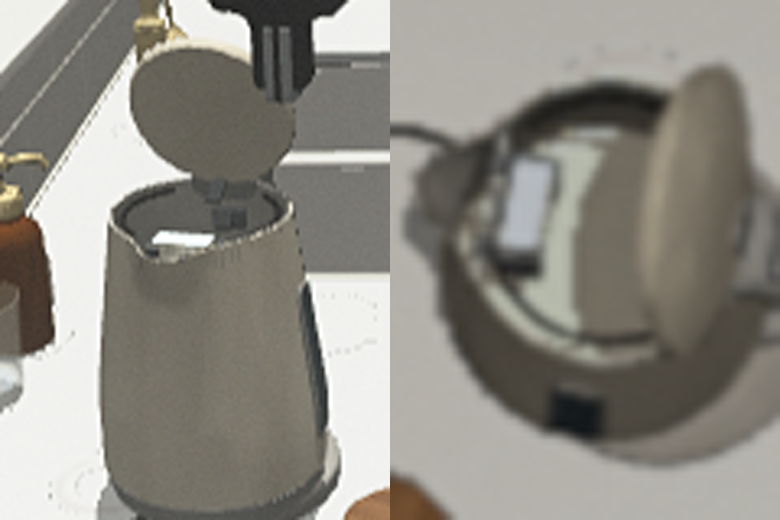

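Filter is home: its top is at 199 mm and it came to a stiff stop at 13 N. The top view shows it seated at crop (525,205). Now I'll press the lid shut from the handle side.

```bash
python3 - <<'E'
from h import *
Rk=Rot.from_euler("z",YAW)
def at(y,z,x=0): return k2w(np.array([x,y,z])*.001)
ctrl.movel([.46,.18,.44],max_speed=.3)
q=quat(YAW,at(-45,420)); ctrl.movep(list(at(-45,420)),q)
ctrl.movel(list(at(-45,300)),max_speed=.15); ctrl.pause(.1)
print("t",get_state()["time"]); f0=F()
def P(th):
    r=92+12*(1-th/1.3); y=-25+r*np.cos(th)-9*np.sin(th); z=210+r*np.sin(th)+9*np.cos(th); return at(y-11,z)
ctrl.movel(list(P(1.35)),max_speed=.08)
bad=False
for th in np.arange(1.3,.029,-.05):
    ctrl.movel(list(P(th)),max_speed=.06); f=Rk.inv().apply(F()-f0); print(round(th,2),np.round(f,1))
    if np.linalg.norm(f)>14: bad=True; print("stop"); break
if not bad:
    ref=P(0); z=.021+.224
    p0=np.array(get_state()["tcp_pos"]); z=p0[2]
    while z>.221+.008:
        z-=.0005; ctrl.movel([ref[0],ref[1],z],max_speed=.03); f=Rk.inv().apply(F()-f0); print(round(z-.021,4),round(get_state()["tcp_pos"][2]-.021,4),np.round(f,1))
        if f[2]>15: break
    print(get_state()["time"])
E
```

```text
t 37.475
1.3 [-0.5  0.8  0.1]
1.25 [ 0.3 -0.1  0.5]
1.2 [ 0.  -0.4 -0.1]
1.15 [ 0.9 -0.5  0.6]
1.1 [0.1 0.1 0.1]
1.05 [ 1.1 -1.   0.7]
1.0 [ 0.3 -0.3  0.6]
0.95 [ 0.5 -0.6  0.6]
0.9 [ 0.4  0.3 -0.2]
0.85 [0.2 0.8 1.3]
0.8 [ 0.8 -0.6  1.2]
0.75 [ 0.2 -0.3  0.6]
0.7 [-0.1 -1.1  0. ]
0.65 [-0.2 -0.6  0.4]
0.6 [ 0.1 -0.3  0.6]
0.55 [-0.7 -0.3  0.5]
0.5 [ 0.7 -0.8  0.6]
0.45 [-0.   0.1  1.3]
0.4 [-0.1 -0.1  2.1]
0.35 [0.9 0.9 1. ]
0.3 [ 0.3 -0.5  1.4]
0.25 [-0.  -1.   2.1]
0.2 [ 0.9 -0.4  2.1]
0.15 [ 0.3 -0.5  1.2]
0.1 [ 0.1 -0.7  1.3]
0.05 [0.1 0.7 0.3]
0.2231 0.223 [-0.1  0.9  0.7]
0.2226 0.2226 [-0.1 -0.1 -0.7]
0.2221 0.2221 [ 0.3  0.7 -0.8]
0.2216 0.2216 [-0.4  1.2 -0. ]
0.2211 0.2211 [0.7 0.8 1.2]
0.2206 0.2205 [-0.2  0.4  0.1]
0.2201 0.2201 [ 0.1  1.1 -0.2]
0.2196 0.2197 [-0.9  0.9  1.7]
0.2191 0.2193 [-0.8  0.3  3.4]
0.2186 0.219 [-0.3  0.   5.7]
0.2181 0.2187 [-2.4  0.1  7.5]
0.2176 0.2184 [-2.   1.4  8.7]
0.2171 0.2181 [-3.8  0.3 11.2]
0.2166 0.2178 [-3.8  0.  12.5]
0.2161 0.2176 [-3.7  2.3 14.5]
0.2156 0.2173 [-4.   0.6 14.7]
0.2151 0.217 [-4.3  1.1 16.5]
48.625
```

```bash
python3 - <<'E'
from h import *
p=np.array(get_state()["tcp_pos"])
ctrl.movel([p[0],p[1],p[2]+.01],max_speed=.04); ctrl.movel([p[0],p[1],.40],max_speed=.25); ctrl.movel([.36,.22,.42],max_speed=.3)
for cam in("side","top"):
    im,d=vision.grab_frame(cam); cv2.imwrite(f"pics/{cam}4.png",im); np.save(f"/tmp/{cam}4.npy",d)
d=np.load("/tmp/top4.npy");d0=np.load("/tmp/top0.npy")
for n,D in(("0",d0),("4",d)):
    W=world("top",D,np.ones_like(D,bool)); K=(W-O)@Rot.from_euler("z",YAW).as_matrix()*1000
    for y in(-5,30,70):
        m=(abs(K[:,0])<25)&(abs(K[:,1]-y)<10)&(K[:,2]>150); print(n,y,np.round(np.median(K[m,2]),1),m.sum())
print(get_state()["time"],F(),get_state()["width"])
s=cv2.imread("pics/side4.png"); cv2.imwrite("pics/c4.png",cv2.resize(s[110:390,190:470],(600,600),interpolation=2))
E
```

```text
0 -5 217.8 136
0 30 219.1 136
0 70 215.3 135
4 -5 218.0 137
4 30 219.0 134
4 70 215.1 135
50.9 [-0.83148907 -0.44698972 -0.21350094] 2.747072455532461e-05
```

View pics/c4.png

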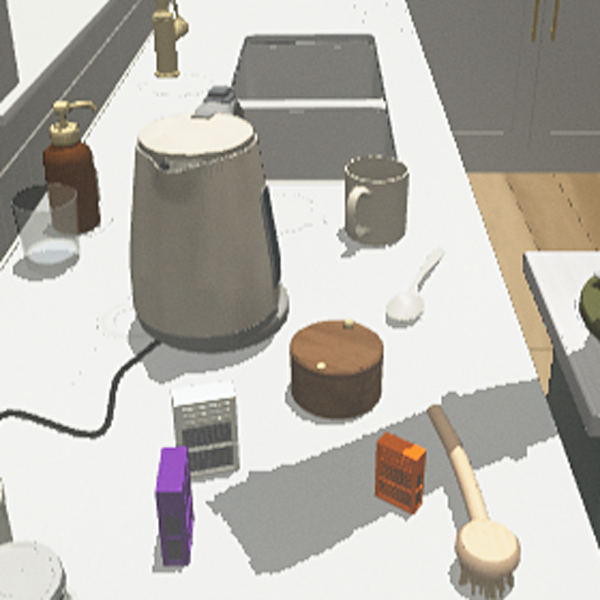

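The lid is shut at the same heights as at the start, to within 0.3 mm. The kettle stands on its base, the bystanders haven't moved and the arm is clear.

```bash
python3 -c "
from h import *
print(ticket.close_job())"
```

```text
the job is handed in; nothing more can be done
None
```

The job is handed in: I opened the lid with the button, pushed the filter fully home in its holder and pressed the lid shut, where it held after I let go; it took about 51 s, and nothing else was disturbed.

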